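# Right the fallen bin and scoop pebbles into it

### The arm

A 6-joint arm with a two-finger parallel gripper is mounted at the origin on a cart in front of the work surface, level with it; the furniture and walls round the work are solid. World frame = base frame: x ahead of the robot, y to its left, z up, the work surface at z = 0. Lengths are in m, angles in rad, forces in N, time in s.
With the tool pointing down it reaches from about 0.275 to 1 m from the base axis. Payload 8.4 kg.
Tool frame: the origin (TCP) lies on the centre line of the jaws, within the pads' length; the fingertips stand 17 mm ahead of it and the grasp point (between the pads) lies 2 mm behind it (bot.tcp_to_tips is the z of the fingertips in the tool frame, in m); z points along the fingers, y is the line along which they close (so a half turn about z gives the same grasp; the last joint's range is limited). The gripper opens to 85 mm and grips with 20 to 120 N. Pads are 22 mm wide; open, the fingers measure 114 mm over their backs; the gripper's body (76 mm by 85 mm) begins 54 mm behind the grasp point. The pads swing forward as they close: fully open they stand 13 mm farther back than shut.
Start: joints at [-1.265, 0.353, 1.633, -0, 1.155, -0.002], TCP at [0.189, -0.596, 0.248] pointing down, gripper open.
Joint ranges: [-2.63, 2.63], [-0.92, 2.1], [0.06, 2.66], [-1.3, 4.44], [0, 2.69], [-3.02, 3.02]. Speed limits (rad/s): [2.22, 2.22, 2.79, 3.14, 3.14, 3.14].

### API

Orientations are given as a unit quaternion [x, y, z, w].
In Python, from workcell import bot, hand, kinematics, get_obs, vision, hand_in gives the robot as it stands. The module is installed in compiled form; this text tells all that it offers. Calls block until the motion is done:
- bot.reach(position, orientation): joint-space move of the TCP to a pose.
- bot.servo_line(position, ori=None, velocity=0.15): straight line of the TCP; ori=None keeps the orientation; velocity is the mean speed in m/s.
- bot.goto_joints(angles): joint-space move.
- hand.move_gripper(opening, strength=None): finger opening in m; strength is the grip in N (None keeps the last); returns when the fingers have stopped.
- bot.dwell(seconds).
- kinematics.solve_ik(position, orientation): joint angles nearest the present ones, or None.
- get_obs(): the state.
- vision.read_camera(name): name is "scene" or "top"; returns a dict with "frame" (384x512x3 uint8, red, green, blue), "intrinsics" (3x3 intrinsics, pixels), "view" (4x4, takes a point from world to camera coordinates). Camera axes: x right, y down, z forward; pixel columns grow to the right and rows downward; lengths in m; the calibration is good to about 2 mm. A picture is of the moment at which its call begins. There is no depth.
A pose or a line that the arm cannot do raises bot.IKError and nothing moves.
- hand_in(): hands the job in; it is judged then, once.
The state is a dict: "time_s": time; "joint_pos": joint angles; "joint_vel": joint speeds; "joint_efforts": joint torques, N m; "position": TCP position; "orientation": TCP orientation; "wrist_force": force on the tool from outside, world axes, zero at the start; "ft_torque": the same for the moment, N m; "gripper_width": finger opening in m; "grip_force": force on a finger pad.
Only numpy, scipy, OpenCV 4.12 (cv2) and the standard library are available. Lean on these libraries where they do the work, as an engineer would, in place of code of your own. Each camera call takes 0.05 s, during which the arm holds its last target. There are 200 camera calls.

### The job

The yellow bin has fallen over: stand it upright on the bench. Then, with the hand scoop and never touching the pebbles with the gripper, move at least three of the four pebbles from the blue tray into the bin, any others staying in the tray and none on the bench. Lay the scoop down flat on the bench when you are done, and leave the other things alone.

Things in the scene. Friction and masses are not known exactly. Their poses are not given: they have to be found in the camera images.
- bin: Open square bin of yellow sheet metal, 104x104 outside, 85 high, walls and floor 3 thick, about 0.3 kg. Origin at the centre of its underside, z from the underside to the open mouth; a slanting handle stands out on its +x side. At the start it lies on its -x side, handle uppermost, the mouth to the right (world -y, within about 0.45 rad).
- bin_grip (a point): Middle of the bin's wooden handle, a straight bar 85 long, 16 wide along the bin's y (flat sides to grip) and 22 thick. In the bin's frame this point is at (96, 0, 104); the bar runs outward and up at 45 degrees in the bin's x-z plane, along (1, 0, 1), from 15.5 mm to 100.5 mm from its root at (52, 0, 60).
- bin_mid (a point): Centre of the bin's hollow, 42.5 above its underside on the centre line (axes as the bin's).
- tray: Blue tray fixed to the bench. Origin at the centre of its footprint at bench height, z up. Inner floor 160 long (x) by 100 wide (y), 12 above the bench; side walls rise to 46, with a rounded lip to 49, the low sill at the -x end to 21; at the +x end the floor (from x = +80) rises as a 50 degree slope to x = +130, height 72. Scooping toward +x drives the pebbles against that slope.
- scoop_grip (a point): Point on the axis of the scoop's black rubber handle (non-slip), 43 from its free end. The handle is a straight bar 100 long, 18 wide along the scoop's y (flat sides to grip) and 22 thick, rising backward from the pan at 30 degrees. In the frame of scoop_pan this point is at (-116, 0, 61); the bar's direction is (-0.866, 0, 0.5).
- scoop_pan (a point): Aluminium hand scoop, about 0.16 kg: flat-bottomed smooth pan 90 long (x) by 79 wide (y), floor 2.5 thick, open at the nose (+x), back wall 34 high, side walls 32 high at the back and 18 at the nose. This point is the centre of the underside of the pan, z up, x toward the nose; the nose's lower edge lies 45 ahead of it. At the start it stands flat on the bench, its nose to the right (world -y, within about 0.4 rad).
- stone_0_mid (a point): Centre of a smooth grey pebble, about 28x42x28, 30 g, lying in the tray.
- stone_1_mid (a point): Centre of another such pebble.
- stone_2_mid (a point): Centre of another such pebble.
- stone_3_mid (a point): Centre of another such pebble.
- masking_tape: Bystander, to be left alone: flat tan roll of masking tape, 92 across, 24 high; origin at the centre of its underside.
- glue_bottle: Bystander, to be left alone: brown bottle with a pale blue cap, 46 across, 85 high; origin at the centre of its underside.
- gray_pot: Bystander, to be left alone: grey pot with a clear lid, 54 across, 42 high; origin at the centre of its underside.
- glass_jar: Bystander, to be left alone: small glass jar with a brass lid, 54 across, 60 high; origin at the centre of its underside.
- wood_disc: Bystander, to be left alone: sawn half-disc of wood, 37x52x21; origin at the centre of its underside.

How it is judged:
On the way, in this order (a step that is already met when the one before it is completed fails the run):
1. the bin stands upright on the bench (angle between bin's own z axis and vertical below 0.08 rad and height (world z) of bin below 0.006 m), for 0.2 s.
2. a pebble is carried in the scoop, lifted clear of the tray (((contact force between scoop and stone_0 above 0.05 N and height (world z) of stone_0_mid above 0.11 m) or (contact force between scoop and stone_1 above 0.05 N and height (world z) of stone_1_mid above 0.11 m) or (contact force between scoop and stone_2 above 0.05 N and height (world z) of stone_2_mid above 0.11 m) or (contact force between scoop and stone_3 above 0.05 N and height (world z) of stone_3_mid above 0.11 m))), for 0.2 s.
3. at least three pebbles are in the upright bin (all of step 1 and (((horizontal distance between stone_0_mid and bin_mid below 0.06 m and z of stone_0_mid in the frame of bin_mid between -0.045 and 0.045 m) and (horizontal distance between stone_1_mid and bin_mid below 0.06 m and z of stone_1_mid in the frame of bin_mid between -0.045 and 0.045 m) and (horizontal distance between stone_2_mid and bin_mid below 0.06 m and z of stone_2_mid in the frame of bin_mid between -0.045 and 0.045 m)) or ((horizontal distance between stone_0_mid and bin_mid below 0.06 m and z of stone_0_mid in the frame of bin_mid between -0.045 and 0.045 m) and (horizontal distance between stone_1_mid and bin_mid below 0.06 m and z of stone_1_mid in the frame of bin_mid between -0.045 and 0.045 m) and (horizontal distance between stone_3_mid and bin_mid below 0.06 m and z of stone_3_mid in the frame of bin_mid between -0.045 and 0.045 m)) or ((horizontal distance between stone_0_mid and bin_mid below 0.06 m and z of stone_0_mid in the frame of bin_mid between -0.045 and 0.045 m) and (horizontal distance between stone_2_mid and bin_mid below 0.06 m and z of stone_2_mid in the frame of bin_mid between -0.045 and 0.045 m) and (horizontal distance between stone_3_mid and bin_mid below 0.06 m and z of stone_3_mid in the frame of bin_mid between -0.045 and 0.045 m)) or ((horizontal distance between stone_1_mid and bin_mid below 0.06 m and z of stone_1_mid in the frame of bin_mid between -0.045 and 0.045 m) and (horizontal distance between stone_2_mid and bin_mid below 0.06 m and z of stone_2_mid in the frame of bin_mid between -0.045 and 0.045 m) and (horizontal distance between stone_3_mid and bin_mid below 0.06 m and z of stone_3_mid in the frame of bin_mid between -0.045 and 0.045 m)))), for 0.2 s.
At the end, for the whole second after the job is handed in: The bin stands upright (within 0.08 rad) on the bench, at least three of the four pebbles lie inside it and every other pebble is in the tray, and the scoop rests flat on the bench on its pan (within 0.1 rad, not in the tray); bin and scoop are at rest (all of step 3 and ((horizontal distance between stone_0_mid and bin_mid below 0.06 m and z of stone_0_mid in the frame of bin_mid between -0.045 and 0.045 m) or (x of stone_0_mid in the frame of tray between -0.085 and 0.135 m and y of stone_0_mid in the frame of tray between -0.055 and 0.055 m and height (world z) of stone_0_mid below 0.09 m)) and ((horizontal distance between stone_1_mid and bin_mid below 0.06 m and z of stone_1_mid in the frame of bin_mid between -0.045 and 0.045 m) or (x of stone_1_mid in the frame of tray between -0.085 and 0.135 m and y of stone_1_mid in the frame of tray between -0.055 and 0.055 m and height (world z) of stone_1_mid below 0.09 m)) and ((horizontal distance between stone_2_mid and bin_mid below 0.06 m and z of stone_2_mid in the frame of bin_mid between -0.045 and 0.045 m) or (x of stone_2_mid in the frame of tray between -0.085 and 0.135 m and y of stone_2_mid in the frame of tray between -0.055 and 0.055 m and height (world z) of stone_2_mid below 0.09 m)) and ((horizontal distance between stone_3_mid and bin_mid below 0.06 m and z of stone_3_mid in the frame of bin_mid between -0.045 and 0.045 m) or (x of stone_3_mid in the frame of tray between -0.085 and 0.135 m and y of stone_3_mid in the frame of tray between -0.055 and 0.055 m and height (world z) of stone_3_mid below 0.09 m)) and height (world z) of scoop_pan below 0.007 m and angle between scoop_pan's own z axis and vertical below 0.1 rad and linear speed of each of scoop, bin below 0.02 m/s); the robot touches nothing.
It fails at once if the gripper touches a pebble (contact force between the fingers and stone_0 above 0.3 N or contact force between the fingers and stone_1 above 0.3 N or contact force between the fingers and stone_2 above 0.3 N or contact force between the fingers and stone_3 above 0.3 N).
It fails at once if a bystander is moved by more than 30 mm (distance of any of masking_tape, glue_bottle, gray_pot, glass_jar, wood_disc from where it was at the start of the episode above 0.03 m).
It also fails if it takes over 72 s, if anything falls off the work surface, if the arm or the gripper's body presses on something with over 40 N, if the wrist force passes 120 N, or if a joint passes its speed limit or range.

## Working session

There is one attempt and no reset: what is moved stays moved. The work goes in short steps, each a Python script; the robot and the scene stay as the last script left them, time stands still between calls to the robot, and variables do not carry over. Pictures are saved under pics/ and viewed, at most 10 in all, crops included, and the job is handed in when it is done.

```bash
mkdir -p pics
python3 - <<'E'
from workcell import *
import cv2,numpy as np
for n in("scene","top"):
    d=vision.read_camera(n);f=d["frame"];cv2.imwrite(f"pics/{n}0.png",cv2.resize(f[:,:,::-1],(800,600),interpolation=cv2.INTER_CUBIC))
    print(n,np.round(d["intrinsics"],1).tolist(),np.round(d["view"],3).tolist())
o=get_obs();print(o["time_s"],o["orientation"],o["position"])
E
```

```text
scene [[428.5, 0.0, 250.0], [0.0, 428.5, 193.9], [0.0, 0.0, 1.0]] [[0.627, -0.779, 0.022, -0.511], [-0.424, -0.365, -0.829, 0.243], [0.653, 0.51, -0.559, 1.115], [0.0, 0.0, 0.0, 1.0]]
top [[447.0, 0.0, 258.7], [0.0, 447.0, 190.1], [0.0, 0.0, 1.0]] [[0.003, -1.0, 0.007, -0.212], [-0.997, -0.004, -0.081, 0.579], [0.081, -0.006, -0.997, 1.283], [0.0, 0.0, 0.0, 1.0]]
0.1 [ 9.88184180e-01  1.53269730e-01 -8.58900377e-05 -6.39531781e-04] [ 0.18922823 -0.59522986  0.24762094]
```

View pics/scene0.png

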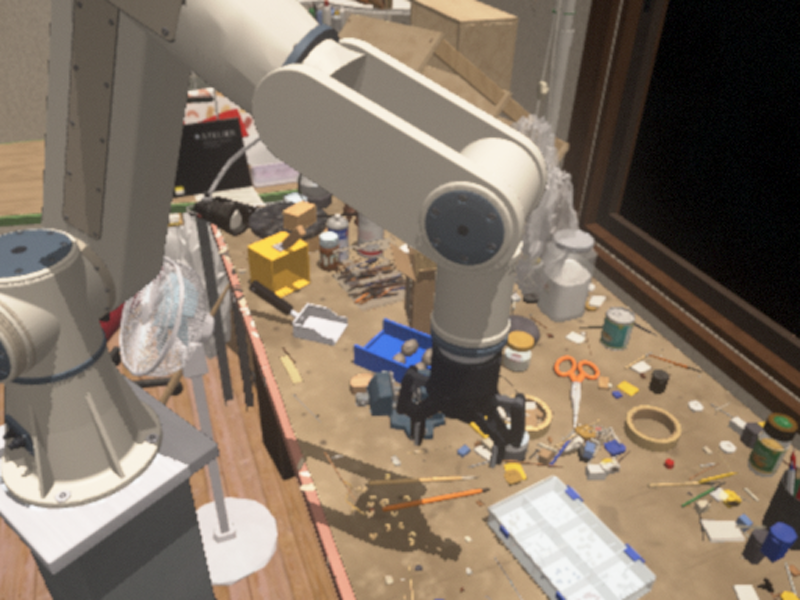

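View pics/top0.png

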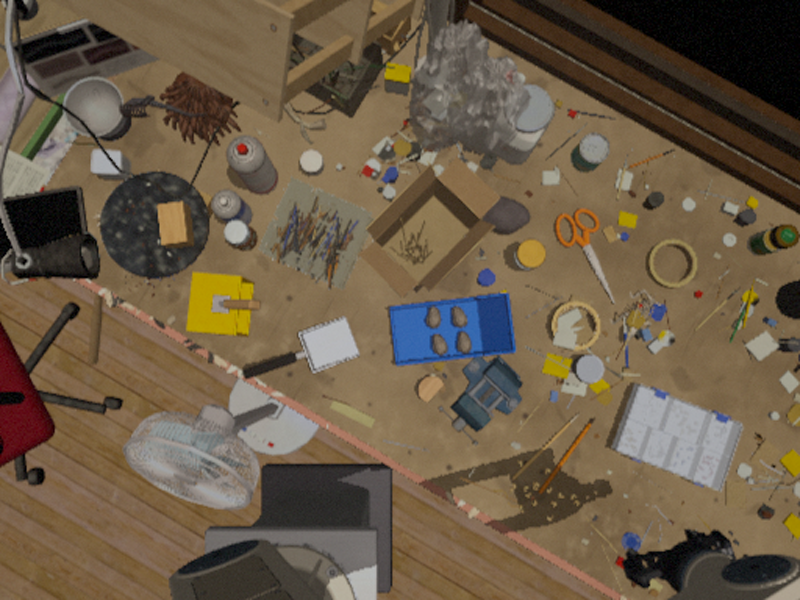

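The scene view shows the bin on its side with its mouth to the right, the scoop beside it, and the tray partly behind the gripper. In the top view (800 px), the bin is at about (220,303), the scoop pan at (328,345), the tray spans (390–515, 295–362) and there are four pebbles around (450,330). I'll take a closer crop.

```bash
python3 - <<'E'
from workcell import *
import cv2,numpy as np
d=vision.read_camera("top");f=d["frame"]
c=f[165:250,112:340,::-1];cv2.imwrite("pics/c1.png",cv2.resize(c,None,fx=3.5,fy=3.5,interpolation=cv2.INTER_CUBIC))
E
cat > h.py <<'E'
from workcell import *
import cv2,numpy as np
from scipy.spatial.transform import Rotation as R
def unproj(d,u,v,z):
    K=d["intrinsics"];V=d["view"];r=V[:3,:3].T@np.linalg.inv(K)@[u,v,1];c=-V[:3,:3].T@V[:3,3]
    return c+r*(z-c[2])/r[2]
def proj(d,P):
    K=d["intrinsics"];V=d["view"];p=(K@(V[:3,:3]@np.atleast_2d(P).T+V[:3,3:4]));return (p[:2]/p[2]).T
E
```

```text
(no output)
```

View pics/c1.png

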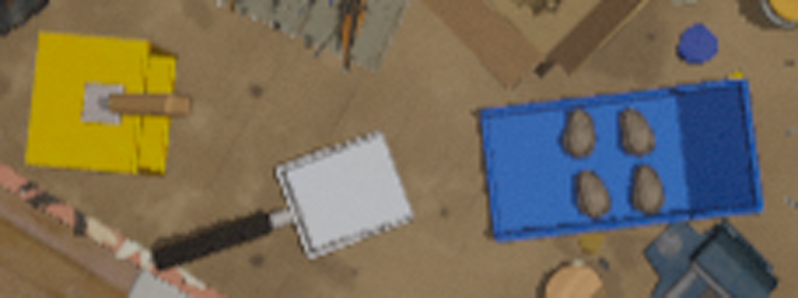

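The crop gives clean corners. The bin's top face is (40,32),(150,42),(137,172),(27,163). The scoop pan is (380,133),(412,215),(277,170),(310,257), with its handle end at (153,255). The tray is (480,110),(747,80),(762,212),(495,240). The pebbles are at (579,132),(637,132),(592,194),(648,189). Next I'll fit the poses.

```bash
cat > fit.py <<'E'
from h import *
from scipy.optimize import least_squares
def px(a): a=np.array(a,float); return np.c_[111.5+(a[:,0]+.5)/3.5,164.5+(a[:,1]+.5)/3.5]
d=vision.read_camera("top")
def fit(name,local,pix,base,h):
    local=np.array(local)/1000; p=px(pix)
    def W(q): return R.from_euler('z',q[2]).apply(base.apply(local))+[q[0],q[1],h]
    r=least_squares(lambda q:(proj(d,W(q))-p).ravel(),[.5,0,-1.57])
    print(name,np.round(r.x,4),"res px",np.round(np.abs(r.fun).max(),2)); return r.x
# bin lying: local z -> yaw dir (x), local x -> up
lay=R.from_matrix(np.array([[0,0,1],[0,-1,0],[1,0,0]]))
fit("bin",[[52,52,0],[52,52,85],[52,-52,85],[52,-52,0]],[(27+13,32),(150,42),(137,172),(27,163)],lay,.052)
fit("bin2",[[52,-52,0],[52,-52,85],[52,52,85],[52,52,0]],[(40,32),(150,42),(137,172),(27,163)],lay,.052)
I=R.identity()
fit("scoop",[[45,39.5,18],[45,-39.5,18],[-45,39.5,33],[-45,-39.5,33],[-153,0,82.5]],[(380,133),(412,215),(277,170),(310,257),(156,255)],I,0)
w=55
fit("tray",[[-84,w,21],[132,w,73],[132,-w,73],[-84,-w,21]],[(480,110),(747,80),(762,212),(495,240)],I,0)
for s in px([(579,132),(637,132),(592,194),(648,189)]): print(unproj(d,*s,.026))
E
python3 fit.py
```

```text
bin [0.556  0.082  1.4206] res px 32.53
bin2 [ 0.5654  0.1664 -1.6479] res px 0.41
scoop [ 0.4931 -0.0696 -1.2174] res px 1.1
tray [ 0.5172 -0.2711 -1.4645] res px 0.65
[ 0.54418824 -0.26366239  0.026     ]
[ 0.54436117 -0.31200482  0.026     ]
[ 0.49268566 -0.27445509  0.026     ]
[ 0.49698526 -0.3210008   0.026     ]
```

```bash
cat >> h.py <<'E'
D=np.deg2rad
def H(yaw): return np.array([np.cos(yaw),np.sin(yaw),0])
UP=np.array([0,0,1.])
def quat(yaw,a,flip=1):
    "tool z = cos(a) heading - sin(a) up (a in deg); tool y horizontal"
    f=H(yaw);z=np.cos(D(a))*f-np.sin(D(a))*UP;y=flip*np.cross(UP,f)
    return R.from_matrix(np.c_[np.cross(y,z),y,z]).as_quat()
def tcp(g,yaw,a): return np.array(g)+.002*(np.cos(D(a))*H(yaw)-np.sin(D(a))*UP)
BIN=np.array([.5654,.1664]);BY=-1.648;SC=np.array([.4931,-.0696,0]);SY=-1.2174;TR=np.array([.5172,-.2711,0]);TY=-1.4645
m=H(BY);BO=np.r_[BIN,0]-.052*m      # standing bin origin
G0=np.r_[BIN,.148]+.104*m; G1=BO-.096*m+.104*UP
def grip_of_pan(pan,yaw,nd):
    "grip point for pan pose with nose-down pitch nd deg"
    f=H(yaw);c,s=np.cos(D(nd)),np.sin(D(nd));X=c*f-s*UP;Z=s*f+c*UP
    return np.array(pan)-.116*X+.061*Z
E
python3 - <<'E'
from h import *
def t(n,g,yaw,a):
    for fl in(1,-1):
        q=kinematics.solve_ik(tcp(g,yaw,a),quat(yaw,a,fl)); print(n,a,fl,None if q is None else np.round(q,2))
for a in(135,110,90): t("lie",G0,BY,a)
for a in(90,65,45): t("mid",(G0+G1)/2+.08*UP,BY,a)
for a in(45,20,0): t("stand",G1,BY,a)
for a in(45,60,75,90):
    t("scoop",grip_of_pan(SC,SY,0),SY,a)
    T=TR-.02*H(TY)+.013*UP; t("trayflat",grip_of_pan(T,TY,0),TY,a)
    T=TR+.04*H(TY)+.05*UP; t("up20",grip_of_pan(T,TY,-20),TY,a-20)
    t("pour",grip_of_pan(BO-.02*m+.12*UP,BY,65),BY,a+65)
E
```

```text
lie 135 1 [-0.3   0.52  1.9   0.87  1.13 -0.78]
lie 135 -1 [-0.3   0.52  1.9   0.87  1.13  2.36]
lie 110 1 [-0.09  0.39  1.9   0.45  0.91 -0.3 ]
lie 110 -1 [-0.09  0.39  1.9   0.45  0.91  2.84]
lie 90 1 [ 0.11  0.37  1.86 -0.    0.91  0.19]
lie 90 -1 [ 0.11  0.37  1.86 -0.    0.91 -2.96]
mid 90 1 [ 0.32  0.36  1.74 -0.    1.05  0.4 ]
mid 90 -1 [ 0.32  0.36  1.74 -0.    1.05 -2.75]
mid 65 1 [ 0.51  0.48  1.61 -0.37  1.32  0.73]
mid 65 -1 [ 0.51  0.48  1.61 -0.37  1.32 -2.41]
mid 45 1 [ 0.62  0.63  1.52 -0.57  1.57  0.87]
mid 45 -1 [ 0.62  0.63  1.52 -0.57  1.57 -2.27]
stand 45 1 [ 0.74  0.86  1.31 -0.51  1.59  0.97]
stand 45 -1 [ 0.74  0.86  1.31 -0.51  1.59 -2.17]
stand 20 1 [ 0.8   1.08  1.13 -0.71  1.95  0.99]
stand 20 -1 [ 0.8   1.08  1.13 -0.71  1.95 -2.15]
stand 0 1 [ 0.81  1.25  1.03 -0.89  2.2   0.94]
stand 0 -1 [ 0.81  1.25  1.03 -0.89  2.2  -2.2 ]
scoop 45 1 [ 0.59  0.58  2.16 -1.01  0.94  1.09]
scoop 45 -1 [ 0.59  0.58  2.16 -1.01  0.94 -2.06]
trayflat 45 1 [ 0.19  0.58  2.08 -1.08  0.92  0.96]
trayflat 45 -1 [ 0.19  0.58  2.08 -1.08  0.92 -2.18]
up20 25 1 None
up20 25 -1 N
[... 524 characters left out ...]
7  0.39  2.17 -0.47  0.61 -2.84]
trayflat 75 1 [-0.11  0.43  2.04 -0.43  0.66  0.12]
trayflat 75 -1 None
up20 55 1 [ 0.    0.52  2.08 -0.99  0.75  0.72]
up20 55 -1 [ 0.    0.52  2.08 -0.99  0.75 -2.42]
pour 140 1 [-0.03  0.38  1.89  1.02  1.11 -0.55]
pour 140 -1 [-0.03  0.38  1.89  1.02  1.11  2.59]
scoop 90 1 [ 0.08  0.39  2.13 -0.    0.62 -0.27]
scoop 90 -1 [ 0.08  0.39  2.13 -0.    0.62  2.87]
trayflat 90 1 [-0.27  0.44  1.99 -0.    0.72 -0.37]
trayflat 90 -1 [-0.27  0.44  1.99 -0.    0.72  2.77]
up20 70 1 [-0.15  0.46  2.04 -0.59  0.64  0.23]
up20 70 -1 [-0.15  0.46  2.04 -0.59  0.64 -2.91]
pour 155 1 [-0.11  0.49  1.93  1.25  1.27 -0.8 ]
pour 155 -1 [-0.11  0.49  1.93  1.25  1.27  2.34]
```

```bash
cat > s1.py <<'E'
from h import *
q0=quat(BY,135);z=np.cos(D(135))*m-np.sin(D(135))*UP
hand.move_gripper(.05)
bot.reach(tcp(G0-.10*z,BY,135),q0)
bot.servo_line(tcp(G0,BY,135),q0,.12)
hand.move_gripper(0.0,110); o=get_obs();print(o["gripper_width"],o["grip_force"],o["time_s"])
bot.servo_line(tcp(G0+.06*UP,BY,135),q0,.12)
q1=quat(BY,45)
bot.servo_line(tcp((G0+G1)/2*[1,1,0]+.225*UP,BY,90),quat(BY,90),.1)
bot.servo_line(tcp(G1*[1,1,0]+.18*UP,BY,45),q1,.1)
bot.servo_line(tcp(G1+.012*UP,BY,45),q1,.1)
o=get_obs();print(o["gripper_width"],o["grip_force"],o["time_s"],o["wrist_force"])
d=vision.read_camera("scene");cv2.imwrite("pics/s1.png",cv2.resize(d["frame"][110:260,130:330,::-1],(800,600),interpolation=cv2.INTER_CUBIC))
E
python3 s1.py
```

```text
0.014697418346627501 107.19936490058899 4.4917
0.014644736451354518 106.56370885670185 8.8167 [ 0.95713338  6.04662623 10.75115187]
```

View pics/s1.png

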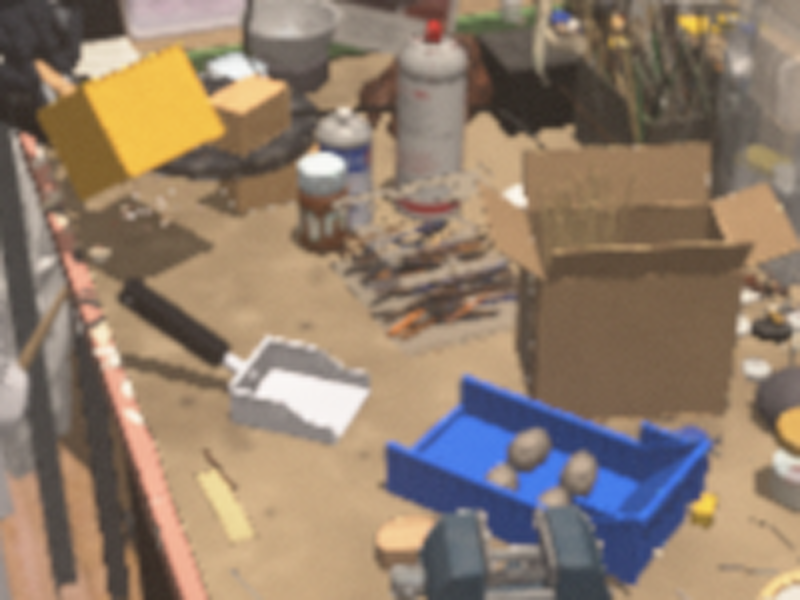

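The bin is still tilted, with its corners in the crop at about (180,45),(222,130),(130,178),(85,200),(38,115) and the handle at (45,75). It has pivoted in the grip, so I'll fit the pivot angle.

```bash
cat >> h.py <<'E'
def bin_pts(loc,g,th):
    "bin local pts (m) to world with grip point g, tilt th deg of bin z toward m (0=upright)"
    c,s=np.cos(D(th)),np.sin(D(th));Z=c*UP+s*m;X=-c*m+s*UP;Y=np.cross(Z,X)
    return np.array(g)+(np.array(loc)-[.096,0,.104])@np.array([X,Y,Z])
E
python3 - <<'E'
from h import *
d=vision.read_camera("scene");o=get_obs()
print(o["position"],o["wrist_force"],o["ft_torque"],G1, BO)
g=o["position"]
L=[[x,y,z] for x in(-.052,.052) for y in(-.052,.052) for z in(0,.085)]
for th in(0,15,30,45,60):
    P=bin_pts(L,g,th); p=(proj(d,P)-[129.5,109.5])*4
    print(th,"minz",P[:,2].min().round(3),np.round(p).astype(int).tolist())
E
```

```text
[0.57855542 0.31428981 0.11694025] [ 0.58244356  6.01746363 11.62162632] [-1.01042556 -0.66248086  0.40339354] [0.5768148  0.31395915 0.104     ] [0.5694106  0.21824511 0.        ]
0 minz 0.013 [[214, 242], [208, 161], [123, 284], [114, 201], [145, 202], [137, 123], [55, 241], [44, 160]]
15 minz -0.022 [[195, 261], [204, 194], [105, 303], [111, 234], [128, 199], [134, 131], [38, 237], [41, 168]]
30 minz -0.047 [[171, 268], [193, 218], [82, 309], [102, 259], [109, 189], [129, 136], [20, 226], [36, 173]]
45 minz -0.061 [[143, 263], [177, 233], [56, 303], [87, 273], [91, 172], [122, 138], [1, 209], [30, 175]]
60 minz -0.063 [[115, 247], [157, 238], [27, 286], [67, 278], [74, 151], [115, 137], [-16, 186], [23, 173]]
```

Run:
```python
from h import *
d=vision.read_camera("scene");o=get_obs();g=o["position"]
L=[[x,y,z] for x in(-.052,.052) for y in(-.052,.052) for z in(0,.085)]
for th in(-20,-40,-60,-80,-100):
    P=bin_pts(L,g,th); p=(proj(d,P)-[129.5,109.5])*4
    print(th,"minz",P[:,2].min().round(3),np.round(p).astype(int).tolist())
d=vision.read_camera("top");cv2.imwrite("pics/t1.png",cv2.resize(d["frame"][130:250,60:220,::-1],(800,600),interpolation=cv2.INTER_CUBIC))
```

```text
-20 minz 0.034 [[229, 198], [202, 108], [136, 240], [106, 146], [164, 195], [138, 109], [73, 234], [44, 145]]
-40 minz 0.066 [[229, 139], [184, 52], [133, 178], [86, 88], [178, 174], [135, 92], [85, 214], [40, 128]]
-60 minz 0.103 [[212, 70], [155, -1], [114, 107], [56, 33], [182, 143], [129, 75], [88, 181], [33, 110]]
-80 minz 0.142 [[182, 2], [121, -41], [82, 37], [21, -9], [178, 103], [119, 59], [82, 140], [24, 94]]
-100 minz 0.164 [[141, -54], [85, -63], [40, -22], [-15, -33], [164, 61], [109, 48], [67, 97], [13, 82]]
```

View pics/t1.png

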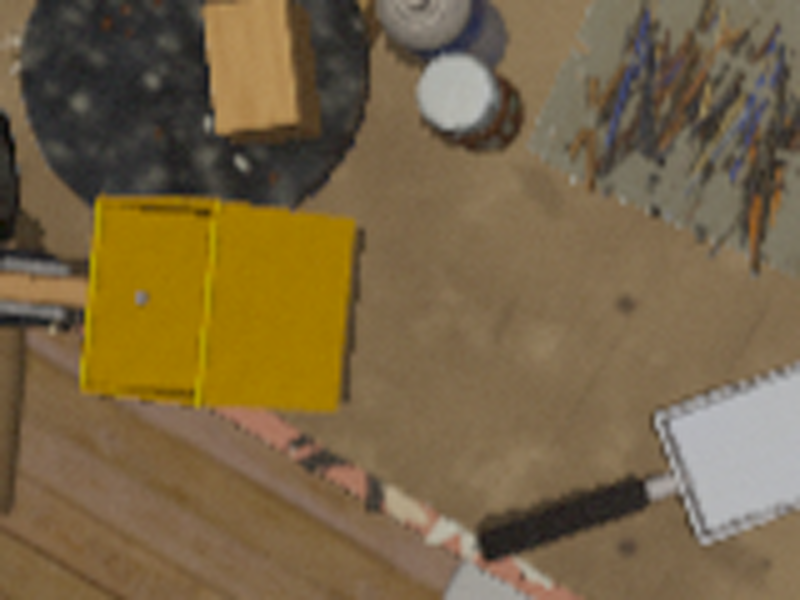

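The top view shows the mouth's near edge at (90,200)–(210,205) and the underside/side facing right, so the bin is over-rotated by about 40°. I'll lift, move it inward, and check the forces and tool orientation.

Run:
```python
from h import *
o=get_obs();print(R.from_quat(o["orientation"]).as_matrix()[:,2],np.round(o["joint_pos"],2))
bot.servo_line(tcp(G1+.06*m+.10*UP,BY,45),None,.12)
o=get_obs();print(o["wrist_force"],o["ft_torque"],o["time_s"],R.from_quat(o["orientation"]).as_matrix()[:,2],o["position"])
d=vision.read_camera("scene");cv2.imwrite("pics/s2.png",cv2.resize(d["frame"][60:210,100:300,::-1],(800,600),interpolation=cv2.INTER_CUBIC))
```

```text
[-0.04956481 -0.7023037  -0.71014987] [ 0.74  0.85  1.31 -0.51  1.6   0.96]
[ 0.82322544 -0.36077727 -3.93735609] [ 0.9154295  -0.04353879  0.04278913] 10.0583 [-0.05498401 -0.70503919 -0.7070336 ] [0.5718456  0.25292186 0.20180707]
```

View pics/s2.png

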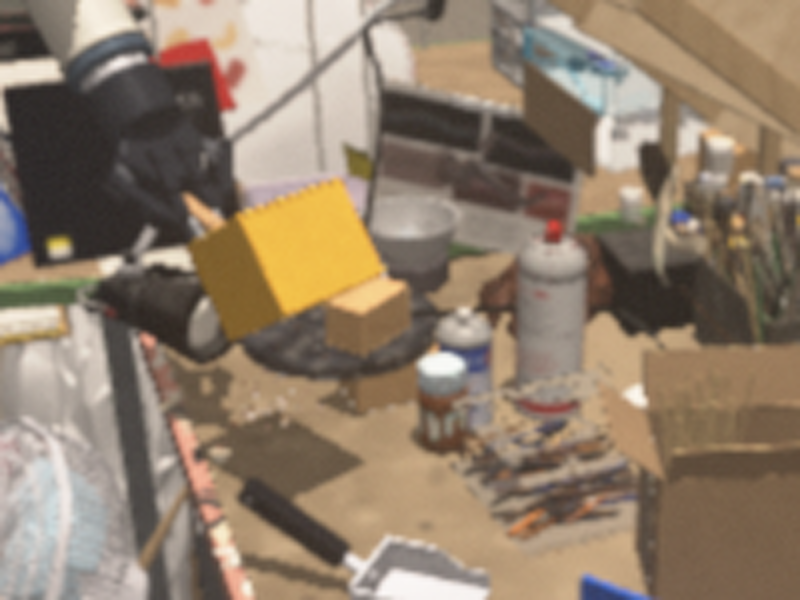

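The bin now hangs free, with its corners at (345,182),(383,270),(280,315),(237,340),(192,245),(240,215). The lower-left lamp is clear of the gripper. I'll fit the tilt, rotate the tool to compensate, and place the bin slightly inward.

```bash
cat > s2.py <<'E'
from h import *
from scipy.optimize import least_squares
d=vision.read_camera("scene");o=get_obs()
L=np.array([[-52,-52,0],[-52,-52,85],[-52,52,0],[-52,52,85],[52,52,0],[52,52,85]])/1000
p=np.array([(383,270),(345,182),(280,315),(240,215),(237,340),(192,245)])/4+[99.5,59.5]
r=least_squares(lambda q:np.r_[(proj(d,bin_pts(L,q[:3],q[3]))-p).ravel(),(q[:3]-o["position"])*100],np.r_[o["position"],-40])
g,th=r.x[:3],r.x[3];print(r.x,np.abs(r.fun).max().round(2),g-o["position"])
a=45-th;T=G1+.04*m
bot.servo_line(tcp(T*[1,1,0]+.21*UP,BY,a),quat(BY,a),.04)
bot.servo_line(tcp(T+.02*UP,BY,a),None,.08)
bot.servo_line(tcp(T+.003*UP,BY,a),None,.03)
o=get_obs();print(a,o["wrist_force"],o["ft_torque"],o["time_s"],o["position"])
d=vision.read_camera("scene");cv2.imwrite("pics/s3.png",cv2.resize(d["frame"][110:230,110:270,::-1],(800,600),interpolation=cv2.INTER_CUBIC))
E
python3 s2.py
```

```text
[  0.57834233   0.26295709   0.21275767 -34.76678099] 1.85 [0.0065344  0.00996097 0.01108596]
79.76678099337883 [-1.3197769  -1.59436813 -3.42375272] [ 0.28613701  0.3311767  -0.24366119] 12.8583 [0.57327507 0.27344267 0.10473606]
```

View pics/s3.png

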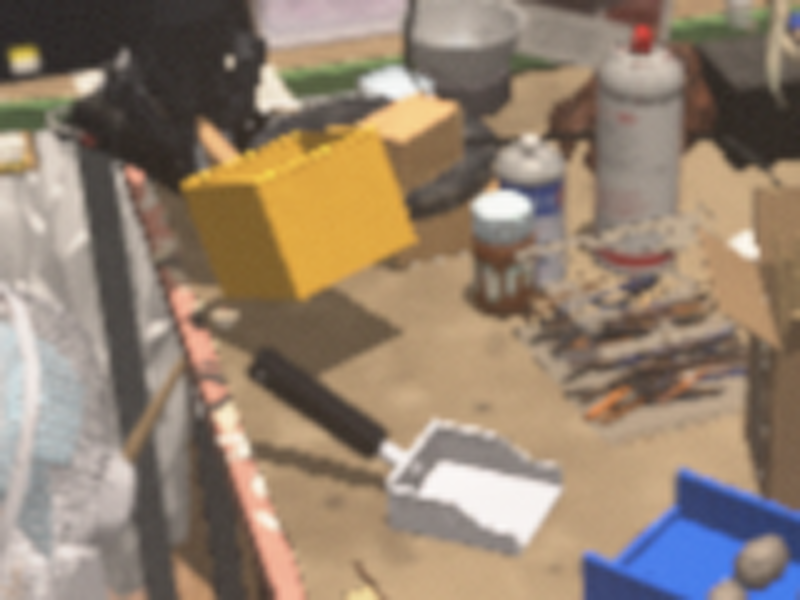

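The bin is less tilted now but still off the bench. Its corners are (303,298),(412,240),(260,187),(372,128),(220,293),(183,187). I'll refit and correct.

```bash
cat > s3.py <<'E'
from h import *
from scipy.optimize import least_squares
d=vision.read_camera("scene");o=get_obs()
L=np.array([[-52,52,0],[-52,-52,0],[-52,52,85],[-52,-52,85],[52,52,0],[52,52,85]])/1000
p=np.array([(303,298),(412,240),(260,187),(372,128),(220,293),(183,187)])/5+[109.5,109.5]
r=least_squares(lambda q:np.r_[(proj(d,bin_pts(L,q[:3],q[3]))-p).ravel(),(q[:3]-o["position"])*30],np.r_[o["position"],-15])
g,th=r.x[:3],r.x[3];print(r.x,np.abs(r.fun).max().round(2),g-o["position"],"minz",bin_pts(L,g,th)[:,2])
a=79.77-th
# TCP offset expressed in the bin frame, then after rotating upright
bz=np.cos(D(th))*UP+np.sin(D(th))*m;bx=-np.cos(D(th))*m+np.sin(D(th))*UP
e=o["position"]-g; e=(e@bx)*(-m)+(e@bz)*UP
print("a",a,"e",e)
T=G1+.04*m+e
q=quat(BY,a)
bot.servo_line(T+.05*UP,q,.03)
bot.servo_line(T+.012*UP,q,.04)
for k in range(14):
    bot.servo_line(T+(.010-.002*k)*UP,q,.02); o=get_obs()
    if o["wrist_force"][2]>2: break
print(k,o["wrist_force"],o["time_s"],o["position"])
d=vision.read_camera("scene");cv2.imwrite("pics/s4.png",cv2.resize(d["frame"][110:230,110:270,::-1],(800,600),interpolation=cv2.INTER_CUBIC))
E
python3 s3.py
```

```text
[  0.59203368   0.30163897   0.11065062 -22.9264052 ] 1.5 [0.01866246 0.02812441 0.0056912 ] minz [0.07251917 0.07251917 0.15080468 0.15080468 0.03200613 0.11029164]
a 102.69640520057315 e [-0.00192311 -0.02485999 -0.01672552]
6 [0.82254304 1.40977216 3.22167039] 17.3083 [0.57234604 0.24948375 0.08578386]
```

View pics/s4.png

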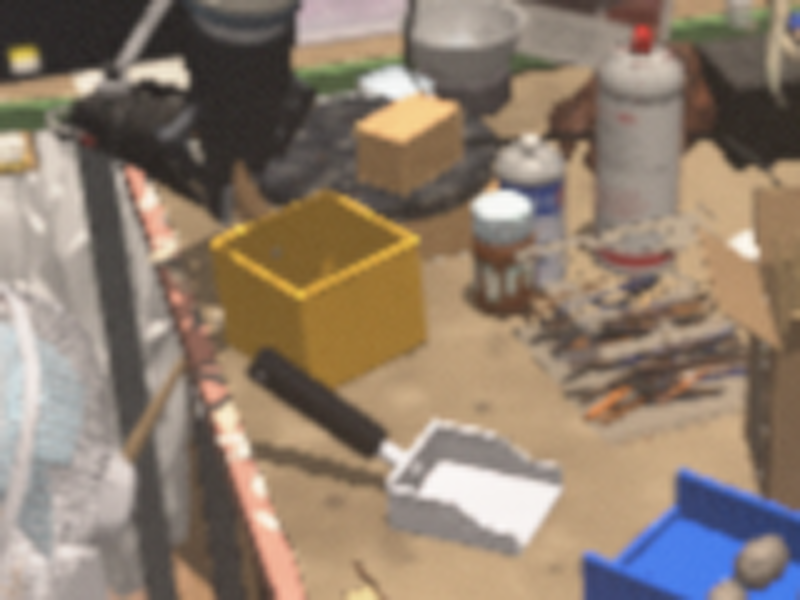

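The bin stands upright on the bench. Its rim corners are at (213,243),(325,190),(418,240),(303,297) and its bottom corners at (310,388),(428,340),(232,345). I'll release it, measure it, then grasp the scoop.

```bash
cat > s4.py <<'E'
from h import *
from scipy.optimize import least_squares
d=vision.read_camera("scene")
L=np.array([[-52,52,0],[-52,-52,0],[52,52,0],[52,52,85],[52,-52,85],[-52,-52,85],[-52,52,85]])/1000
p=np.array([(310,388),(428,340),(232,345),(213,243),(325,190),(418,240),(303,297)])/5+[109.5,109.5]
r=least_squares(lambda q:(proj(d,R.from_euler('z',q[2]).apply(L)+[q[0],q[1],0])-p).ravel(),[BO[0],BO[1]-.04,BY+np.pi])
print("bin",r.x,np.abs(r.fun).max().round(2))
o=get_obs();zt=R.from_quat(o["orientation"]).as_matrix()[:,2]
hand.move_gripper(.05)
bot.servo_line(o["position"]-.10*zt,None,.2)
gs=grip_of_pan(SC,SY,0);a=75;q=quat(SY,a);zt=np.cos(D(a))*H(SY)-np.sin(D(a))*UP
bot.reach(tcp(gs,SY,a)-.09*zt,q)
# yellow mask from the top camera: rim check
d=vision.read_camera("top");hsv=cv2.cvtColor(d["frame"],cv2.COLOR_RGB2HSV)
mk=cv2.inRange(hsv,(20,150,60),(32,255,255));mk[:,190:]=0;n,l,s,c=cv2.connectedComponentsWithStats(mk)
i=1+np.argmax(s[1:,4]);print("yellow",s[i],c[i],unproj(d,*c[i],.05))
bot.servo_line(tcp(gs,SY,a),q,.12)
hand.move_gripper(0,110);o=get_obs();print(o["gripper_width"],o["grip_force"],o["position"],o["time_s"],o["wrist_force"])
E
python3 s4.py
```

```text
bin [0.57465286 0.16181539 1.49985931] 1.66
yellow [ 108  173   48   42 1701] [131.14756026 194.06290417] [0.56514808 0.15494481 0.05      ]
0.016410133462033624 107.03449130058289 [0.4535421  0.03901816 0.05965347] 20.6917 [-1.44348073  1.74369869  6.45502986]
```

```bash
cat >> h.py <<'E'
BO=np.array([.572,.160,0.])
def P(nx,ny,nz,nd,O=TR,yaw=TY):
    "TCP pose for scoop nose at (nx,ny,nz) in frame O/yaw, nose-down nd deg"
    f=H(yaw);l=np.cross(UP,f);nose=np.array(O)+nx*f+ny*l+nz*UP
    X=np.cos(D(nd))*f-np.sin(D(nd))*UP
    return tcp(grip_of_pan(nose-.045*X,yaw,nd),yaw,75+nd),quat(yaw,75+nd)
def go(nx,ny,nz,nd,v,O=TR,yaw=TY): bot.servo_line(*P(nx,ny,nz,nd,O,yaw),v)
def F(): return get_obs()["wrist_force"]
def snap(n,cam,r0,r1,c0,c1):
    d=vision.read_camera(cam);cv2.imwrite(f"pics/{n}.png",cv2.resize(d["frame"][r0:r1,c0:c1,::-1],(800,600),interpolation=cv2.INTER_CUBIC))
E
cat > s5.py <<'E'
from h import *
bot.servo_line(get_obs()["position"]+.09*UP,None,.2)
bot.reach(*P(-.03,0,.09,13))
f0=F();print("free",f0)
go(-.03,0,.022,13,.12)
for k in range(14):
    z=.020-.001*k;go(-.03,0,z,13,.02)
    if F()[2]-f0[2]>2.5: break
print("floor nose z",z,F()-f0,get_obs()["time_s"])
zf=z+.0005
go(.012,0,zf,12,.06);print(F()-f0)
go(.05,0,zf,4,.06);print(F()-f0)
go(.078,0,zf,2,.06);print(F()-f0,get_obs()["time_s"])
go(.090,0,zf+.017,-9,.05);print(F()-f0)
go(.098,0,zf+.045,-16,.07);print(F()-f0)
go(.09,0,.15,-20,.12);print(F()-f0,get_obs()["time_s"])
snap("s5","scene",140,290,190,390)
E
python3 s5.py
```

```text
free [-0.61440374  0.99720441 -1.97620313]
floor nose z 0.012 [ 0.71677188 -1.02513234  3.05047035] 24.9083
[ 0.72141324 -2.03108898  1.42081349]
[-0.76491653  0.64309736  2.91772599]
[ 1.08699593 -2.07329954  2.54852994] 27.0333
[ 1.18801063 -0.95274869  0.22921064]
[ 0.44823977 -1.22663445 -0.31471968]
[-0.30568424 -0.47744802 -1.86260433] 28.675
```

View pics/s5.png

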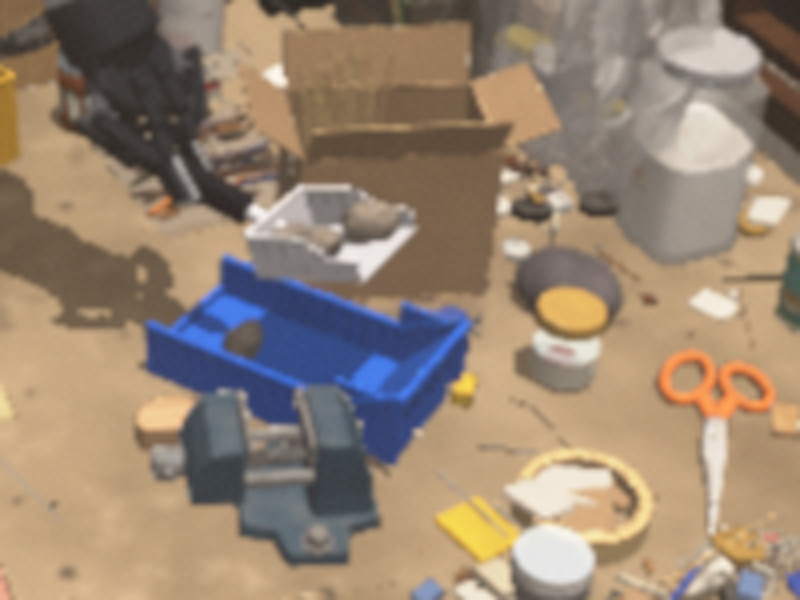

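The scoop carries two or three pebbles in its pan, at (300,235) and (370,218). At least one remains in the tray at (243,340). I'll pour, then count the tray numerically.

```bash
cat > s6.py <<'E'
from h import *
B=dict(O=BO,yaw=-1.642)
go(0,0,.185,-12,.22,**B)
go(-.005,0,.105,20,.10,**B)
go(-.01,0,.075,45,.06,**B)
go(-.01,0,.08,72,.06,**B)
bot.dwell(.3)
d=vision.read_camera("top");np.savez("top.npz",f=d["frame"])
go(-.01,0,.13,50,.15,**B)
print(get_obs()["time_s"],F())
# tray contents: rectify tray at stone height, non-blue pixels
g=np.array([[x,y,0] for y in np.arange(.055,-.0551,-.001) for x in np.arange(-.09,.131,.001)])
w=TR+g[:,:1]*H(TY)+g[:,1:2]*np.cross(UP,H(TY))+.022*UP
uv=proj(d,w).astype(np.float32).reshape(111,221,2)
im=cv2.remap(d["frame"],uv[...,0],uv[...,1],cv2.INTER_LINEAR)
mk=((im[...,2].astype(int)-im[...,0])<45).astype(np.uint8);mk=cv2.morphologyEx(mk,cv2.MORPH_OPEN,np.ones((7,7)))
n,l,s,c=cv2.connectedComponentsWithStats(mk)
for i in range(1,n): print("blob x %.3f y %.3f"%(c[i][0]/1000-.09,.055-c[i][1]/1000),s[i])
a=cv2.resize(im[:,:,::-1],None,fx=2.5,fy=2.5);b=cv2.resize(d["frame"][150:250,60:240,::-1],None,fx=3,fy=3)
o=np.zeros((a.shape[0]+b.shape[0],max(a.shape[1],b.shape[1]),3),np.uint8);o[:a.shape[0],:a.shape[1]]=a;o[a.shape[0]:,:b.shape[1]]=b
cv2.imwrite("pics/s6.png",o)
E
python3 s6.py
```

```text
35.575 [ 0.0186361  -1.04990021 -2.14380551]
blob x -0.087 y -0.001 [  0   0   8 111 662]
blob x -0.030 y -0.010 [ 48  45  27  39 880]
```

One pebble remains in the tray, at (-0.030,-0.010), so three were carried. I'll hover over the scoop's lay-down place and look at the bin.

```bash
cat > s7.py <<'E'
from h import *
go(0,0,.17,30,.25,O=BO,yaw=-1.642)
go(.045,0,.09,0,.25,O=SC,yaw=SY)
print(get_obs()["time_s"])
d=vision.read_camera("top");snap("s7","top",150,240,90,210)
E
python3 s7.py
```

```text
37.475
```

View pics/s7.png

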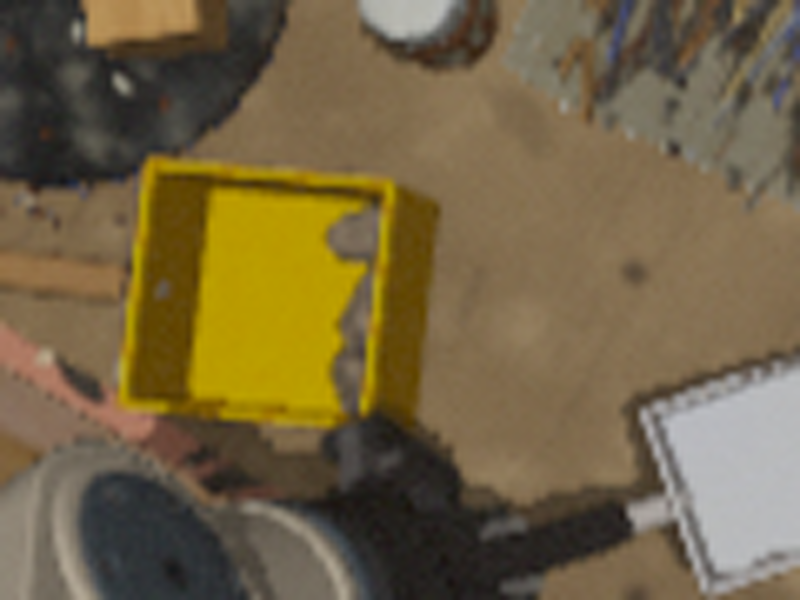

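The bin holds three pebbles, at (355,235), (358,305) and (347,380), and the pan is empty. I'll lay the scoop down and hand in.

```bash
cat > s8.py <<'E'
from h import *
f0=F();go(.045,0,.008,0,.1,O=SC,yaw=SY)
for k in range(12):
    z=.006-.001*k;go(.045,0,z,0,.02,O=SC,yaw=SY)
    if F()[2]-f0[2]>2.5: break
print(z,F()-f0)
hand.move_gripper(.045);bot.dwell(.2)
o=get_obs();zt=R.from_quat(o["orientation"]).as_matrix()[:,2]
bot.servo_line(o["position"]-.12*zt,None,.15);bot.dwell(.5)
from scipy.optimize import least_squares
d=vision.read_camera("top");mk=cv2.inRange(d["frame"],(150,150,150),(255,255,255));mk[:215-20]=0;mk[245:]=0;mk[:,:185]=0;mk[:,235:]=0
c=np.argwhere(mk)[:,::-1].mean(0);print("white pan centre",unproj(d,*c,.005),"expected",SC,get_obs()["time_s"],F())
print(hand_in())
E
python3 s8.py
```

```text
0.0 [-2.47395006  1.36771421  7.984163  ]
white pan centre [ 0.49268191 -0.06869835  0.005     ] expected [ 0.4931 -0.0696  0.    ] 42.375 [-0.33626758  0.65557694 -0.27953077]
the job is handed in; nothing more can be done
None
```

I handed the job in at about 42 s: the bin stands upright with three pebbles inside, the fourth pebble is still in the tray, and the scoop is on the bench at its starting place; `hand_in` returned no verdict, and on the way the gripper pressed the lamp beside the bin at about 12 N.

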